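# Put the microscope objectives back in order of length

## Robot

A 6-joint arm with a two-finger parallel gripper is mounted at the origin on the work surface. World frame = base frame: x ahead of the robot, y to its left, z up, the work surface at z = 0. Lengths are in m, angles in rad, forces in N, time in s.
With the tool pointing down it reaches from about 0.4 to 0.925 m from the base axis. Payload 12.5 kg.
Tool frame: the origin (TCP) lies between the finger pads; the fingertips stand 19 mm ahead of it and the grasp point (between the pads) is the TCP (bot.nose_length is the distance from the TCP to the fingertips, in m); z points along the fingers, y is the line along which they close (so a half turn about z gives the same grasp; the last joint's range is limited). The gripper opens to 95 mm and grips with 3 to 60 N. Pads are 20 mm wide; open, the fingers measure 119 mm over their backs; the gripper's body (75 mm by 180 mm) begins 59 mm behind the grasp point.
Start: joints at [1.195, 0.491, 1.559, -0, 1.092, -0.106], TCP at [0.167, 0.602, 0.234] pointing down, gripper open.
Joint ranges: [-3.1, 3.1], [-0.84, 2.19], [0.05, 2.79], [-1.13, 4.28], [0.06, 2.93], [-2.69, 2.69]. Speed limits (rad/s): [2.22, 2.22, 2.79, 3.14, 3.14, 3.14].

## Interface

Orientations are given as a unit quaternion [w, x, y, z].
In Python, from bench import bot gives the robot as it stands.
- The arm moves only by the tool arm_command, never from a script. Its argument "commands" is a list that holds one entry, the list of rows, each a list of 6 numbers: the shift along the tool's x, y, z in cm, then the turn, a rotation vector about the tool's x, y, z in rad. In form: [[[dx, dy, dz, ax, ay, az], ...]]. A call has exactly 8 rows; each row shifts and turns the commanded pose from where the row before left it, along the tool's axes as they then stand; what a row does not reach is not made up. A row lasts 1/10 s, in which the tool goes at most 50 mm and 8.59 degrees, less where a joint would pass 70% of its speed; a pose out of reach is approached as far as the arm can. A call is refused whole if a number of a shift passes 5 or a number of a turn 0.15, either way. A call with a gripper value outside its range is refused whole. "gripper" is the finger opening in cm, from 0 to 9.51, set as the call begins (left out, the last holds). The fingers move at their own pace and stop on an object; the grip force is fixed at half the most. Time passes only in rows, so rows that do not move let the fingers close, or fill a call up. It gives the time, the measured TCP pose, the force, the opening and the grip force at its end, in the units of the state.
- bot.read_state(): the state, without advancing time (a new reading comes with each control period).
- bot.get_image(name): name is "side" or "top" or "wrist"; returns a dict with "img" (420x560x3 uint8, red, green, blue), "range_z" (420x560 float32, m along the optical axis (not along the pixel's ray), 0 where there is no reading), "fov_y" (degrees; the focal length in pixels is half the picture's height over the tangent of half this angle, whatever the lens; pixels are square), "cx", "cy" (the principal point, pixels), "extrinsics" (4x4, takes a point from world to camera coordinates). Camera axes: x right, y down, z forward; pixel columns grow to the right and rows downward; lengths in m; the calibration is good to about 2 mm. A picture is of the moment at which its call begins.
- bot.close_job(): hands the job in; it is judged then, once.
The state is a dict: "clock": time; "joints": joint angles; "dq": joint speeds; "joint_efforts": joint torques, N m; "position": TCP position; "tool_rot": TCP orientation; "wrist_force": force on the tool from outside, world axes, zero at the start; "torque": the same for the moment, N m; "gripper_width": opening from 0.0 (shut) to 1.0 (fully open); "finger_force": force on a finger pad.
Only numpy, scipy, OpenCV 4.12 (cv2) and the standard library are available. Lean on these libraries where they do the work, as an engineer would, in place of code of your own. Each camera call takes 0.05 s, during which the arm holds its last target. There are 200 camera calls.

## Task

The shortest and the longest microscope objective already stand at the two ends of the storage board. Put the other four, now standing about on the bench, on the free rubber pads between them so that the row rises step by step from the shortest to the longest, each upright in the middle of its pad. Do not shift the two end ones, and do not let any objective topple.

Things in the scene. Friction and masses are not known exactly. Their poses are not given: they have to be found in the camera images.
- objective_brown: microscope objective with a brown shoulder ring round its nose, 34 mm long: a steel cylinder 32 mm in diameter, standing upright on its flat black thread cap, the top 12 mm tapering to the lens. Origin at the centre of its underside, z up along its axis. The shortest of the six; loose, it stands already on the pad at one end of the row and stays there.
- objective_red: microscope objective with a red shoulder ring round its nose, 42 mm long: a steel cylinder 32 mm in diameter, standing upright on its flat black thread cap, the top 12 mm tapering to the lens. Origin at the centre of its underside, z up along its axis. Loose; one of the four to be put away, grip it from above across the straight steel barrel (8 to 27 mm above its underside).
- objective_yellow: microscope objective with a yellow shoulder ring round its nose, 50 mm long: a steel cylinder 32 mm in diameter, standing upright on its flat black thread cap, the top 12 mm tapering to the lens. Origin at the centre of its underside, z up along its axis. Loose; one of the four to be put away, grip it from above across the straight steel barrel (8 to 35 mm above its underside).
- objective_green: microscope objective with a green shoulder ring round its nose, 58 mm long: a steel cylinder 32 mm in diameter, standing upright on its flat black thread cap, the top 12 mm tapering to the lens. Origin at the centre of its underside, z up along its axis. Loose; one of the four to be put away, grip it from above across the straight steel barrel (8 to 43 mm above its underside).
- objective_blue: microscope objective with a light blue shoulder ring round its nose, 66 mm long: a steel cylinder 32 mm in diameter, standing upright on its flat black thread cap, the top 12 mm tapering to the lens. Origin at the centre of its underside, z up along its axis. Loose; one of the four to be put away, grip it from above across the straight steel barrel (8 to 51 mm above its underside).
- objective_white: microscope objective with a white shoulder ring round its nose, 74 mm long: a steel cylinder 32 mm in diameter, standing upright on its flat black thread cap, the top 12 mm tapering to the lens. Origin at the centre of its underside, z up along its axis. The longest of the six; loose, it stands already on the pad at one end of the row and stays there.
- pad_a: one of four free round black rubber pads, all alike and fixed: 48 mm wide, 3 mm thick, top 15 mm above the table, on an aluminium board 78 x 390 mm, top 12 mm up, blue end cheeks 22 mm high. Six pads 62 mm apart in one straight row; end objectives occupy the outer two. Origin at the centre of its underside, z up, y along the row. The letters say nothing of the order.
- pad_b: one of four free round black rubber pads, all alike and fixed: 48 mm wide, 3 mm thick, top 15 mm above the table, on an aluminium board 78 x 390 mm, top 12 mm up, blue end cheeks 22 mm high. Six pads 62 mm apart in one straight row; end objectives occupy the outer two. Origin at the centre of its underside, z up, y along the row. The letters say nothing of the order.
- pad_c: one of four free round black rubber pads, all alike and fixed: 48 mm wide, 3 mm thick, top 15 mm above the table, on an aluminium board 78 x 390 mm, top 12 mm up, blue end cheeks 22 mm high. Six pads 62 mm apart in one straight row; end objectives occupy the outer two. Origin at the centre of its underside, z up, y along the row. The letters say nothing of the order.
- pad_d: one of four free round black rubber pads, all alike and fixed: 48 mm wide, 3 mm thick, top 15 mm above the table, on an aluminium board 78 x 390 mm, top 12 mm up, blue end cheeks 22 mm high. Six pads 62 mm apart in one straight row; end objectives occupy the outer two. Origin at the centre of its underside, z up, y along the row. The letters say nothing of the order.

How it is judged:
By the outcome, as a careful person would: the job done as asked, in the order asked, and still so for the second after the job is handed in, with the robot touching nothing.
It also fails if it takes over 99 s, if anything falls off the work surface, if the arm or the gripper's body presses on something with over 40 N, if the wrist force passes 120 N, or if a joint passes its speed limit or range.

## Working session

There is one attempt and no reset: what is moved stays moved. The work goes in short steps, Python scripts to look and compute and a tool call to move; the robot and the scene stay as the last step left them, time stands still between calls to the robot, and variables do not carry over. Pictures are saved under pics/ and viewed, at most 14 in all, crops included, and the job is handed in when it is done.

Besides the shell and the picture viewer there is one more tool, called after "Emit:" as a command line: name --argument value ..., lists and objects as JSON in quotes. arm_command: Moves the arm, as the interface text tells. Its arguments: {"type":"object","properties":{"commands":{"type":"array"},"gripper":{"type":"number"}},"required":["commands"]}

```bash
mkdir -p pics; ls; cat > h.py <<'E'
import numpy as np, cv2
from bench import bot
def look(name, fn=None):
    d=bot.get_image(name)
    if fn: cv2.imwrite('pics/'+fn, d['img'][:,:,::-1])
    h=d['img'].shape[0]; f=h/2/np.tan(np.radians(d['fov_y'])/2)
    z=d['range_z'].astype(float); v,u=np.indices(z.shape)
    P=np.stack([(u-d['cx'])/f*z,(v-d['cy'])/f*z,z],-1)
    E=np.array(d['extrinsics']); W=(P-E[:3,3])@E[:3,:3]
    W[z==0]=np.nan
    return d,W
E
python3 - <<'E'
from h import *
for n in ('top','side'):
    d,W=look(n,n+'0.png'); np.savez('/tmp/'+n,img=d['img'],W=W)
    E=np.array(d['extrinsics']); print(n,d['fov_y'],-E[:3,:3].T@E[:3,3])
print(bot.read_state(),bot.nose_length)
E
```

```text
pics
top 47.95960302979733 [ 0.35015187 -0.00564721  1.03220414]
side 50.18568620722269 [ 0.16685651 -0.6176231   0.90969426]
{'clock': 0.1, 'joints': array([ 1.19542115e+00,  4.91517910e-01,  1.55939829e+00, -1.67264840e-05,
        1.09164345e+00, -1.05568043e-01]), 'dq': array([ 0.00226856, -0.00138352, -0.00123637,  0.00075012,  0.00197407,
        0.00025876]), 'joint_efforts': array([ 1.92234125e-03, -6.13615823e+01, -2.58604914e+01,  6.93305489e-02,
        4.70457331e-02, -5.46017282e-05]), 'position': array([0.16648482, 0.60222515, 0.23310522]), 'tool_rot': array([-1.07943505e-04,  1.34490916e-01,  9.90914709e-01, -4.71350113e-04]), 'wrist_force': array([-1.04344515,  0.30254671, -0.18298525]), 'torque': array([-0.01671259, -0.00868581,  0.01224942]), 'finger_force': 0.0, 'gripper_width': 0.9996613473528227} 0.019
```

View pics/top0.png

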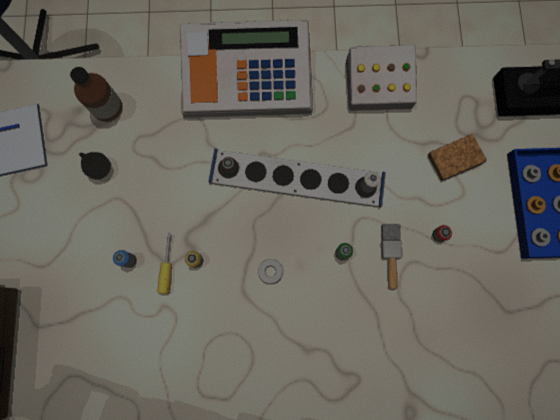

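View pics/side0.png

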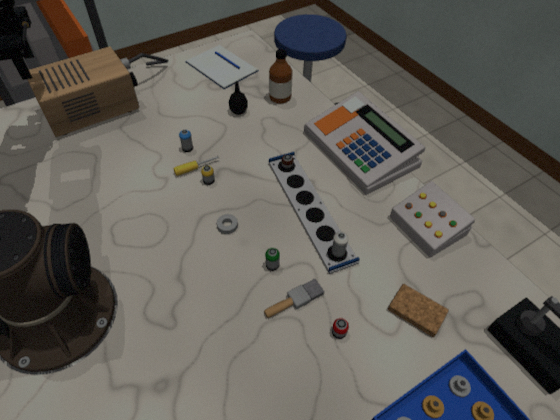

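The top view shows brown at (228,165) and white at (371,183), with four free pads between them at (256,172), (283,176), (311,180) and (339,184). The loose ones are blue (124,259), yellow (193,260), green (344,252) and red (442,233). Brush, screwdriver and washer lie in between.

```bash
python3 - <<'E'
import numpy as np, cv2
from scipy.optimize import least_squares
D={n:np.load(f'/tmp/{n}.npz') for n in('top','side')}
pix={'top':dict(brown=(228,165),white=(371,181),blue=(124,259),yellow=(193,260),green=(344,252),red=(442,233)),
}
H=dict(brown=49,white=89,blue=66,yellow=50,green=58,red=42)
W=D['top']['W']
for k,(u,v) in pix['top'].items():
    c0=np.nanmedian(W[v-3:v+4,u-3:u+4].reshape(-1,3),0)
    for n in D:
        P=D[n]['W'].reshape(-1,3); base=15 if k in('brown','white') else 0
        m=np.linalg.norm(P[:,:2]-c0[:2],axis=1)<.035
        Q=P[m]; h=H[k]/1000
        zt=np.nanpercentile(Q[:,2],99.5)
        T=Q[Q[:,2]>h-.006]
        B=Q[(Q[:,2]>base/1000+.008)&(Q[:,2]<h-.016)]  # straight barrel
        f=least_squares(lambda c:np.linalg.norm(B[:,:2]-c,axis=1)-.016,c0[:2],loss='soft_l1',f_scale=.001) if len(B)>5 else None
        print(k,n,'ztop',zt.round(4),'topc',T[:,:2].mean(0).round(4),len(T),'cyl',f.x.round(4) if f else None,len(B),round(f.cost*1e6/len(B),2) if f else '')
img=D['top']['img'].astype(int)
for n,seeds in (('top',[(256,172),(283,176),(311,180),(339,184)]),('side',[(296,181),(303,198),(315,215),(326,233)])):
    img=D[n]['img']; dark=(img.max(2)<55).astype(np.uint8)
    nn,l,st,ce=cv2.connectedComponentsWithStats(dark,connectivity=4)
    for u,v in seeds:
        i=l[v,u]; P=D[n]['W'][l==i]
        print(n,(u,v),i,st[i],np.nanmean(P,0).round(4),(np.nanmax(P,0)-np.nanmin(P,0)).round(3))
for n in D: 
    P=D[n]['W'].reshape(-1,3); m=(abs(P[:,0]-.45)<.03)&(abs(P[:,1])<.1)&(P[:,2]<.03); print(n,'table z',np.nanmedian(P[m,2]))
E
```

```text
brown top ztop 0.0536 topc [0.6619 0.1017] 153 cyl [0.6635 0.1025] 20 0.04
brown side ztop 0.0512 topc [0.6609 0.0973] 72 cyl [0.6629 0.1007] 29 1.01
white top ztop 0.0919 topc [ 0.6081 -0.2021] 150 cyl [ 0.6094 -0.2028] 100 0.5
white side ztop 0.0903 topc [ 0.6064 -0.2064] 90 cyl [ 0.6086 -0.2043] 168 0.27
blue top ztop 0.0702 topc [0.4621 0.3231] 163 cyl [0.4629 0.3247] 93 0.09
blue side ztop 0.0679 topc [0.4606 0.319 ] 51 cyl [0.4628 0.3233] 123 0.76
yellow top ztop 0.055 topc [0.4574 0.1781] 164 cyl [0.4585 0.1791] 33 0.33
yellow side ztop 0.0528 topc [0.4568 0.1737] 67 cyl [0.4581 0.1776] 78 0.7
green top ztop 0.0618 topc [ 0.4643 -0.1405] 163 cyl [ 0.4649 -0.1411] 29 0.02
green side ztop 0.0594 topc [ 0.4627 -0.1448] 94 cyl [ 0.464  -0.1425] 105 0.23
red top ztop 0.0458 topc [ 0.4979 -0.355 ] 154 cyl [ 0.4987 -0.3568] 39 0.11
red side ztop 0.0447 topc [ 0.4956 -0.36  ] 146 cyl [ 0.4976 -0.3583] 56 0.14
top (256, 172) 70 [245 162  21  20 326] [0.6524 0.0445 0.0163] [0.045 0.045 0.009]
top (283, 176) 74 [273 165  20  21 326] [ 0.6417 -0.0162  0.016 ] [0.048 0.043 0.01 ]
top (311, 180) 81 [300 169  21  20 326] [ 0.631  -0.0774  0.016 ] [0.045 0.045 0.011]
top (339, 184) 89 [328 173  21  20 335] [ 0.6204 -0.1383  0.0159] [0.045 0.045 0.012]
side (296, 181) 274 [287 175  17  13 178] [0.649  0.0398 0.0142] [0.045 0.045 0.01 ]
side (303, 198) 288 [296 191  18  14 189] [ 0.6382 -0.0209  0.0145] [0.045 0.046 0.01 ]
side (315, 215) 291 [306 208  18  14 206] [ 0.6277 -0.0817  0.0144] [0.046 0.045 0.011]
side (326, 233) 304 [316 226  19  15 226] [ 0.6163 -0.1425  0.0146] [0.045 0.046 0.01 ]
top table z 0.0014019062028421477
side table z -1.0200292285799451e-05
```

Emit:
arm_command --commands '[[[-3.7,-3.1,0,0,0,0],[-3.7,-3.1,0,0,0,0],[-3.7,-3.1,0,0,0,0],[-3.7,-3.1,0,0,0,0],[-3.7,-3.1,0,0,0,0],[-3.7,-3.1,0,0,0,0],[-3.7,-3.1,0,0,0,0],[-3.7,-3.1,0,0,0,0]]]' --gripper 7

```text
clock: 0.9
position: [0.3864, 0.2827, 0.2336]
tool_rot: [-0.0, 0.134, 0.991, 0.0]
wrist_force: [1.1, 0.7, 0.4]
gripper_width: 0.737
finger_force: 0.0
```

Emit:
arm_command --commands '[[[0,0,0,0,0,0.147],[0,0,0,0,0,0.147],[0,0,0,0,0,0.147],[0,0,0,0,0,0.147],[0,0,0,0,0,0.147],[0,0,0,0,0,0.147],[0,0,0,0,0,0.147],[0,0,0,0,0,0.147]]]'

```text
clock: 1.7
position: [0.3856, 0.2844, 0.2335]
tool_rot: [-0.0, 0.664, 0.748, -0.0]
wrist_force: [0.2, -0.2, 0.9]
gripper_width: 0.738
finger_force: 0.0
```

Emit:
arm_command --commands '[[[0,0,0,0,0,0.147],[0,0,0,0,0,0.147],[-3,3,0,0,0,0],[-3,3,0,0,0,0],[-3,3,0,0,0,0],[0,0,0,0,0,0],[0,0,0,0,0,0],[0,0,0,0,0,0]]]'

```text
clock: 2.5
position: [0.4587, 0.1812, 0.2335]
tool_rot: [-0.0, 0.764, 0.645, -0.0]
wrist_force: [1.1, 0.1, 0.8]
gripper_width: 0.735
finger_force: 0.0
```

```bash
cat >> h.py <<'E'
from scipy.spatial.transform import Rotation as R
def tool():
    s=bot.read_state(); q=s['tool_rot']; return np.array(s['position']), R.from_quat([q[1],q[2],q[3],q[0]]).as_matrix(), s
def go(x,y,z=None):
    p,M,s=tool(); t=np.array([x,y,p[2] if z is None else z]); return (M.T@(t-p)*100).round(2)
E
python3 - <<'E'
from h import *
p,M,s=tool(); print(s['clock'],p,M.round(4)); print(s['joints'])
d,W=look('wrist','w1.png'); E=np.array(d['extrinsics']); c=-E[:3,:3].T@E[:3,3]; print('cam in tool',M.T@(c-p),(M.T@E[:3,:3].T).round(3),d['fov_y'])
np.savez('/tmp/w1',img=d['img'],W=W)
E
```

```text
2.5 [0.45874312 0.18116484 0.23351276] [[ 1.678e-01  9.858e-01 -5.000e-04]
 [ 9.858e-01 -1.678e-01  1.000e-04]
 [ 0.000e+00 -5.000e-04 -1.000e+00]]
[2.41982817e-01 3.04828634e-01 1.87370682e+00 2.83147254e-04
 9.63541797e-01 4.10463985e-01]
cam in tool [ 0.07984586  0.0006442  -0.1510572 ] [[ 0.    -0.959 -0.283]
 [ 1.     0.    -0.   ]
 [ 0.    -0.283  0.959]] 67.71689317236684
```

View pics/w1.png

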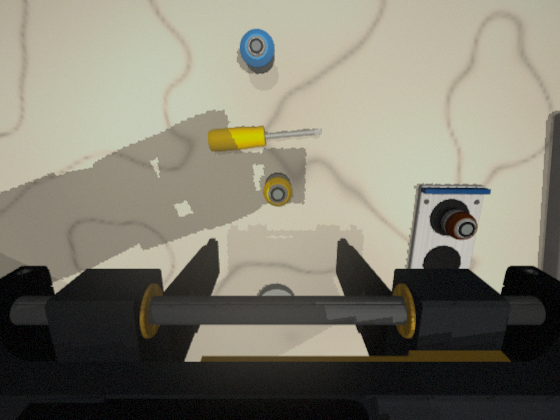

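Yellow sits at (278,190), directly ahead of the fingertips at (215,240) and (340,240). Blue is at (256,48), and brown stands on the board at (462,228).

```bash
cat >> h.py <<'E'
from scipy.optimize import least_squares
def meas(W,c0,h,base=0):
    P=W.reshape(-1,3); Q=P[np.linalg.norm(P[:,:2]-c0,axis=1)<.035]
    T=Q[Q[:,2]>h-.003]; B=Q[(Q[:,2]>base+.008)&(Q[:,2]<h-.016)]
    f=least_squares(lambda c:np.linalg.norm(B[:,:2]-c,axis=1)-.016,c0,loss='soft_l1',f_scale=.001).x if len(B)>8 else [np.nan]*2
    return np.round(np.r_[T[:,:2].mean(0),f,np.nanpercentile(Q[:,2],99)],4),len(T),len(B)
def pads(img,W,seeds):
    "circle fit (edge pixels) of the dark pads near seeds (world xy)"
    dark=(img.max(2)<60)&(W[...,2]<.022)&(W[...,2]>.008); out=[]
    for s in seeds:
        m=dark&(np.linalg.norm(W[...,:2]-s,axis=2)<.035)
        if m.sum()<30: out.append(None); continue
        c,_=cv2.minEnclosingCircle((W[m][:,:2]*1000).astype(np.float32))[:2]
        out.append((W[m].mean(0).round(4),(np.array(c)/1000).round(4),round(_,1),int(m.sum())))
    return out
E
python3 - <<'E'
from h import *
d=np.load('/tmp/w1.npz'); W=d['W']; img=d['img']
for k,c,h,b in (('yellow',(.458,.178),.05,0),('blue',(.4625,.323),.066,0),('brown',(.662,.1015),.049,.015)): print(k,*meas(W,np.array(c),h,b))
print(pads(img,W,[(.6507,.042)]))
t=np.load('/tmp/top.npz'); print(pads(t['img'],t['W'],[(.6507,.042),(.64,-.0185),(.629,-.0795),(.618,-.1405)]))
# fingertips
for u0,u1 in((200,225),(330,360)):
    for v in (241,248,256): print([ (u,W[v,u].round(3).tolist()) for u in range(u0,u1,5) if W[v,u,2]>.1][:6])
print(np.nanmedian(W[100:130,150:200].reshape(-1,3),0))
E
```

```text
yellow [0.462  0.2049 0.4591 0.178  0.3399] 16661 80
blue [0.4635 0.3233 0.4637 0.3237 0.0676] 493 142
brown [0.6627 0.1025 0.6643 0.1012 0.0509] 417 119
[(array([0.6524, 0.0498, 0.0151]), array([0.6518, 0.0442]), 23.2, 695)]
[(array([0.6523, 0.0444, 0.0162]), array([0.6528, 0.0441]), 23.9, 327), (array([ 0.6416, -0.0165,  0.016 ]), array([ 0.6421, -0.0161]), 24.3, 330), (array([ 0.6313, -0.0774,  0.016 ]), array([ 0.6315, -0.0767]), 24.1, 334), (array([ 0.6204, -0.1384,  0.0159]), array([ 0.6208, -0.1384]), 23.8, 336)]
[(210, [0.424, 0.199, 0.219]), (215, [0.425, 0.197, 0.215])]
[(205, [0.423, 0.198, 0.228]), (210, [0.425, 0.198, 0.228]), (215, [0.427, 0.196, 0.224])]
[(200, [0.422, 0.198, 0.238]), (205, [0.425, 0.199, 0.24]), (210, [0.426, 0.196, 0.235]), (215, [0.426, 0.191, 0.223])]
[(340, [0.497, 0.184, 0.214]), (345, [0.499, 0.186, 0.219])]
[(340, [0.495, 0.184, 0.224]), (345, [0.497, 0.186, 0.228]), (350, [0.5, 0.185, 0.228])]
[(340, [0.495, 0.18, 0.224]), (345, [0.496, 0.184, 0.234]), (350, [0.498, 0.186, 0.239]), (355, [0.5, 0.186, 0.239])]
[3.53658496e-01 2.81366767e-01 1.84012315e-04]
```

Emit:
arm_command --commands '[[[-0.3,0,3,0,0,0],[0,0,4.5,0,0,0],[0,0,4.5,0,0,0],[0,0,4.5,0,0,0],[0,0,3,0,0,0],[0,0,1.2,0,0,0],[0,0,0,0,0,0],[0,0,0,0,0,0]]]'

```text
clock: 3.35
position: [0.4592, 0.1782, 0.0277]
tool_rot: [0.0, 0.764, 0.645, 0.001]
wrist_force: [-0.2, -0.5, 0.8]
gripper_width: 0.736
finger_force: 0.0
```

Emit:
arm_command --commands '[[[0,0,0,0,0,0],[0,0,0,0,0,0],[0,0,0,0,0,0],[0,0,0,0,0,0],[0,0,0,0,0,0],[0,0,0,0,0,0],[0,0,0,0,0,0],[0,0,0,0,0,0]]]' --gripper 2.5

```text
clock: 4.15
position: [0.4589, 0.1777, 0.0268]
tool_rot: [0.0, 0.764, 0.645, 0.0]
wrist_force: [-1.2, -1.3, 5.0]
gripper_width: 0.33
finger_force: 30.0
```

Emit:
arm_command --commands '[[[0,0,-1,0,0,0],[0,0,-2.5,0,0,0],[0,0,-3,0,0,0],[0,0,-3,0,0,0],[0,0,-2.5,0,0,0],[0,0,-1,0,0,0],[0,0,0,0,0,0],[0,0,0,0,0,0]]]'

```text
clock: 4.95
position: [0.4585, 0.1776, 0.1559]
tool_rot: [-0.0, 0.764, 0.645, -0.0]
wrist_force: [0.0, -0.6, -2.1]
gripper_width: 0.331
finger_force: 30.0
```

```bash
python3 - <<'E'
from h import *
p,M,s=tool(); print(p,s['gripper_width']*.0951)
d,W=look('wrist','w2.png')
print('pad B',go(.6400,-.0188),'pad A',go(.6507,.042))
E
```

```text
[0.45845371 0.17757444 0.15589375] 0.031513921429492664
pad B [-16.3   21.21  -0.03] pad A [-10.13  21.24  -0.03]
```

View pics/w2.png

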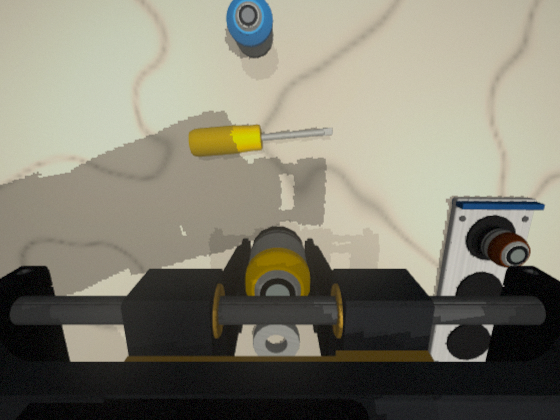

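Yellow is held upright between the fingers at (278,275). Brown is at (513,253), and pads A (480,293) and B (467,340) are visible.

Emit:
arm_command --commands '[[[-2.8,2.7,0,0,0,0],[-3.5,3.5,0,0,0,0],[-3.5,3.5,0,0,0,0],[-3.5,3.5,0,0,0,0],[-3,3,0,0,0,0],[0,3,0,0,0,0],[0,2,0,0,0,0],[0,0,0,0,0,0]]]'

```text
clock: 5.8
position: [0.6417, -0.0195, 0.1543]
tool_rot: [-0.001, 0.765, 0.644, -0.001]
wrist_force: [-1.1, -0.0, -1.2]
gripper_width: 0.332
finger_force: 30.0
```

```bash
python3 - <<'E'
from h import *
d,W=look('wrist','w3.png')
print(pads(d['img'],W,[(.6507,.042),(.64,-.019)]))
print(meas(W,np.array((.6625,.1015)),.049,.015))
print(go(.64,-.0188))
E
```

```text
[None, (array([ 0.637 , -0.0173,  0.0151]), array([ 0.6416, -0.0176]), 23.2, 1294)]
(array([0.6641, 0.1011, 0.6636, 0.1019, 0.0507]), 1099, 11)
[ 0.01 -0.03  0.  ]
```

View pics/w3.png

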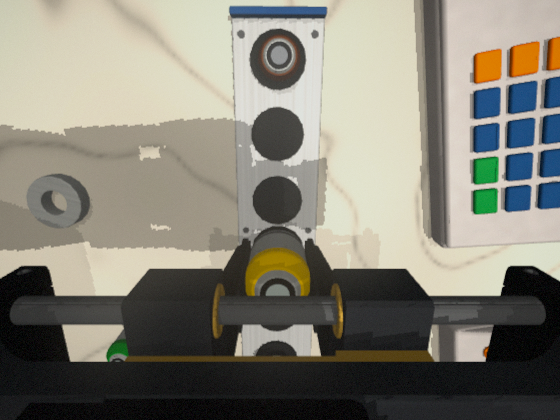

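Brown is at (277,57), pads A and B at (277,133) and (277,200), and the held yellow hides the next pad. I'll measure all of these properly, with a dark threshold that suits this light.

```bash
sed -i 's/img.max(2)<60/img.max(2)<85/' h.py; python3 - <<'E'
from h import *
d,W=look('wrist')
for v,u in((133,277),(200,277)): print(W[v,u].round(4),d['img'][v,u])
print(pads(d['img'],W,[(.6507,.042),(.64,-.019)]))
m=(d['img'].max(2)<85); n,l,st,ce=cv2.connectedComponentsWithStats(m.astype(np.uint8),connectivity=4)
for v,u in((133,277),(200,277)):
    P=W[l==l[v,u]]; P=P[abs(P[:,2]-.015)<.006]; print(P.mean(0).round(4),np.ptp(P,axis=0).round(3), [x for x in cv2.minEnclosingCircle((P[:,:2]*1000).astype(np.float32))])
E=np.array(d['extrinsics']); f=210/np.tan(np.radians(d['fov_y'])/2)
for i in range(6):
    q=E[:3,:3]@np.array([.6614-.0107*i,.103-.061*i,.015])+E[:3,3]; print(i,(q[:2]/q[2]*f+[d['cx'],d['cy']]).round(1))
E
```

```text
[0.6512 0.045  0.0153] [67 66 63]
[ 0.6406 -0.0169  0.0146] [54 52 49]
[(array([0.6525, 0.0436, 0.0151]), array([0.6523, 0.0432]), 23.3, 2086), (array([ 0.6418, -0.0172,  0.0151]), array([ 0.6376, -0.0225]), 29.8, 1798)]
[0.6525 0.0436 0.0151] [0.046 0.046 0.005] [(652.2648315429688, 43.2445182800293), 23.294837951660156]
[ 0.6418 -0.0171  0.0151] [0.046 0.047 0.006] [(641.7150268554688, -17.60149383544922), 23.569997787475586]
0 [277.3  61.8]
1 [277.  136.4]
2 [276.8 202.3]
3 [276.5 260.9]
4 [276.3 313.5]
5 [276.1 360.8]
```

Emit:
arm_command --commands '[[[0.1,0.05,2,0,0,0],[0,0,3,0,0,0],[0,0,3,0,0,0],[0,0,2,0,0,0],[0,0,0.8,0,0,0],[0,0,0.2,0,0,0],[0,0,0,0,0,0],[0,0,0,0,0,0]]]'

```text
clock: 6.7
position: [0.6414, -0.0177, 0.0477]
tool_rot: [0.001, 0.764, 0.645, 0.001]
wrist_force: [-0.1, -0.5, -1.8]
gripper_width: 0.33
finger_force: 30.0
```

```bash
python3 - <<'E'
from h import *
p,M,s=tool(); print(s['clock'],p,s['wrist_force'],go(.641,-.018,.0422))
E
```

```text
6.7 [ 0.64143549 -0.01772169  0.0477427 ] [-0.05108061 -0.54628428 -1.83171929] [-0.03 -0.04  0.55]
```

Emit:
arm_command --commands '[[[0,0,0.3,0,0,0],[0,0,0.15,0,0,0],[0,0,0,0,0,0],[0,0,0,0,0,0],[0,0,0,0,0,0],[0,0,0,0,0,0],[0,0,0,0,0,0],[0,0,0,0,0,0]]]'

```text
clock: 7.5
position: [0.6411, -0.0177, 0.0421]
tool_rot: [-0.0, 0.764, 0.645, 0.0]
wrist_force: [-0.3, -0.9, -0.7]
gripper_width: 0.333
finger_force: 30.0
```

Emit:
arm_command --commands '[[[0,0,0,0,0,0],[0,0,0,0,0,0],[0,0,0,0,0,0],[0,0,0,0,0,0],[0,0,-1,0,0,0],[0,0,-3,0,0,0],[0,0,-4,0,0,0],[0,0,-4,0,0,0]]]' --gripper 7

```text
clock: 8.3
position: [0.6408, -0.0177, 0.164]
tool_rot: [-0.0, 0.764, 0.645, -0.0]
wrist_force: [0.4, -1.5, -1.0]
gripper_width: 0.738
finger_force: 0.0
```

```bash
python3 - <<'E'
from h import *
p,M,s=tool(); print(s['clock'],p,s['gripper_width'],go(.498,-.3575),go(.4645,-.1418))
d,W=look('wrist')
m=meas(W,np.array((.641,-.018)),.065,.015); print(m)
E
```

```text
8.3 [ 0.64081918 -0.0177263   0.16401158] 0.7377884195723505 [-35.9   -8.36  -0.  ] [-15.2  -15.29   0.  ]
(array([ 0.6447,  0.006 ,  0.6419, -0.0175,  0.2703]), 19874, 165)
```

Emit:
arm_command --commands '[[[-3.5,-1,0,0,0,0],[-4.8,-1.1,0,0,0,0],[-4.8,-1.1,0,0,0,0],[-4.8,-1.1,0,0,0,0],[-4.8,-1.1,0,0,0,0],[-4.8,-1.1,0,0,0,0],[-4.8,-1.1,0,0,0,0],[-3.6,-1,0,0,0,0]]]'

```text
clock: 9.15
position: [0.4947, -0.3597, 0.1628]
tool_rot: [0.001, 0.765, 0.644, 0.0]
wrist_force: [0.1, 0.1, -0.0]
gripper_width: 0.736
finger_force: 0.0
```

```bash
python3 - <<'E'
from h import *
d,W=look('wrist')
P=W.reshape(-1,3); W[W[...,2]>.08]=np.nan
print(meas(W,np.array((.498,-.3575)),.042))
p,M,s=tool(); print(s['clock'],p,go(.498,-.3576,.0225))
E
```

```text
(array([ 0.499 , -0.3568,  0.4988, -0.3578,  0.0435]), 631, 85)
9.2 [ 0.49296347 -0.3635648   0.16268883] [ 0.7   0.38 14.02]
```

Emit:
arm_command --commands '[[[0.6,0.4,2,0,0,0],[0,0,4,0,0,0],[0,0,4,0,0,0],[0,0,2.5,0,0,0],[0,0,1,0,0,0],[0,0,0.4,0,0,0],[0,0,0,0,0,0],[0,0,0,0,0,0]]]'

```text
clock: 10.0
position: [0.5014, -0.3523, 0.0245]
tool_rot: [0.001, 0.764, 0.645, 0.0]
wrist_force: [0.0, -0.7, 0.1]
gripper_width: 0.735
finger_force: 0.0
```

Emit:
arm_command --commands '[[[0,0,0,0,0,0],[0,0,0,0,0,0],[0,0,0,0,0,0],[0,0,0,0,0,0],[0,0,0,0,0,0],[0,0,0,0,0,0],[0,0,0,0,0,0],[0,0,0,0,0,0]]]' --gripper 2.5

```text
clock: 10.8
position: [0.5008, -0.3519, 0.0231]
tool_rot: [-0.0, 0.764, 0.645, 0.0]
wrist_force: [-1.1, 0.5, 0.9]
gripper_width: 0.328
finger_force: 30.0
```

Emit:
arm_command --commands '[[[0,0,-1,0,0,0],[0,0,-3,0,0,0],[0,0,-3.5,0,0,0],[0,0,-3.5,0,0,0],[0,0,-2.5,0,0,0],[0,0,-1,0,0,0],[0,0,0,0,0,0],[0,0,0,0,0,0]]]'

```text
clock: 11.6
position: [0.5005, -0.3516, 0.1671]
tool_rot: [-0.001, 0.764, 0.645, -0.0]
wrist_force: [0.3, 0.4, -2.2]
gripper_width: 0.329
finger_force: 30.0
```

```bash
python3 - <<'E'
from h import *
p,M,s=tool(); print(s['clock'],p,s['gripper_width'],go(.6517,.0432))
E
```

```text
11.6 [ 0.5004931  -0.35160303  0.16705547] 0.3287616498173201 [4.146e+01 8.260e+00 3.000e-02]
```

Emit:
arm_command --commands '[[[3.5,1,0,0,0,0],[4.8,1,0,0,0,0],[4.8,1,0,0,0,0],[4.8,1,0,0,0,0],[4.8,1,0,0,0,0],[4.8,1,0,0,0,0],[4.8,1,0,0,0,0],[4.8,1,0,0,0,0]]]'

```text
clock: 12.4
position: [0.642, 0.0024, 0.1662]
tool_rot: [-0.001, 0.764, 0.645, -0.001]
wrist_force: [0.5, -1.0, -0.9]
gripper_width: 0.332
finger_force: 30.0
```

Emit:
arm_command --commands '[[[3,0.3,0,0,0,0],[1.9,0,0,0,0,0],[0,0,0,0,0,0],[0,0,0,0,0,0],[0,0,0,0,0,0],[0,0,0,0,0,0],[0,0,0,0,0,0],[0,0,0,0,0,0]]]'

```text
clock: 13.2
position: [0.6533, 0.0475, 0.1682]
tool_rot: [0.0, 0.765, 0.645, 0.0]
wrist_force: [-1.5, 1.1, -1.0]
gripper_width: 0.332
finger_force: 30.0
```

```bash
python3 - <<'E'
from h import *
d,W=look('wrist','w4.png')
p,M,s=tool(); print(s['clock'],p,go(.6517,.0432,.0386))
L=(W-p)@M   # tool coords
m=(abs(L[...,1])<.0155)&(abs(L[...,0])<.03)&(L[...,2]>-.015)&(L[...,2]<.03)
for a in np.arange(-.02,.03,.005):
    k=m&(abs(L[...,2]-a)<.0025); Q=L[k]
    if len(Q)>5: print(a.round(3),len(Q),Q.mean(0).round(4),'x range',np.percentile(Q[:,0],[2,98]).round(4))
v,u=np.where(m); img=d['img'][:,:,::-1].copy(); cv2.imwrite('pics/w4.png',cv2.resize(img[200:380,150:410],None,fx=2.5,fy=2.5))
E
```

```text
13.25 [0.65330644 0.04767724 0.16824136] [-0.47 -0.09 12.96]
-0.015 354 [ 0.0043  0.0003 -0.0137] x range [-0.0055  0.0094]
-0.01 500 [ 0.0063 -0.0011 -0.0104] x range [-0.0026  0.0106]
-0.005 216 [ 0.0076 -0.0013 -0.0054] x range [0.0008 0.0107]
0.0 200 [ 0.0073 -0.0012  0.0003] x range [-0.0001  0.0101]
0.005 216 [ 0.0067 -0.0011  0.005 ] x range [-0.0013  0.01  ]
0.01 212 [ 0.0069 -0.0009  0.01  ] x range [-0.001   0.0101]
0.015 143 [ 0.0073 -0.0014  0.015 ] x range [0.0013 0.0098]
0.02 146 [ 0.0068 -0.      0.0197] x range [-0.0014  0.01  ]
0.025 6 [0.0075 0.0013 0.0229] x range [0.0041 0.0092]
```

View pics/w4.png

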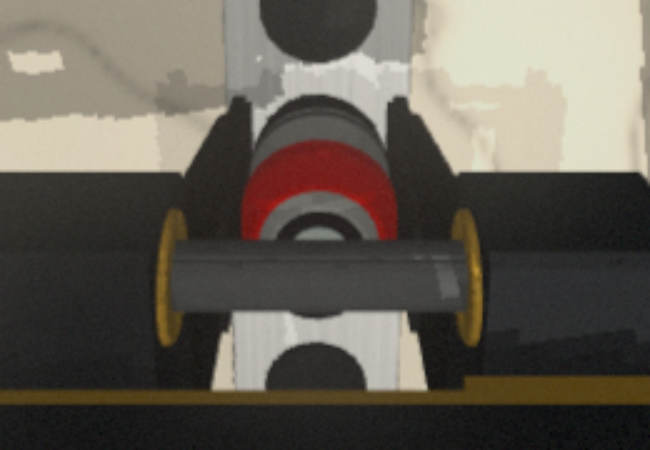

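The crop shows red upright between the fingers. Its barrel front is 10 mm ahead of the TCP, so its centre is 6 mm behind, and I'll correct for that.

Emit:
arm_command --commands '[[[0.15,-0.08,2,0,0,0],[0,0,3.5,0,0,0],[0,0,3.5,0,0,0],[0,0,2.5,0,0,0],[0,0,1,0,0,0],[0,0,0,0,0,0],[0,0,0,0,0,0],[0,0,0,0,0,0]]]'

```text
clock: 14.05
position: [0.6535, 0.0497, 0.0447]
tool_rot: [0.001, 0.764, 0.645, 0.001]
wrist_force: [-0.3, 0.1, -0.4]
gripper_width: 0.33
finger_force: 30.0
```

Emit:
arm_command --commands '[[[-0.04,-0.05,0.3,0,0,0],[0,0,0.15,0,0,0],[0,0,0,0,0,0],[0,0,0,0,0,0],[0,0,0,0,0,0],[0,0,0,0,0,0],[0,0,0,0,0,0],[0,0,0,0,0,0]]]'

```text
clock: 14.85
position: [0.6522, 0.0494, 0.0386]
tool_rot: [-0.0, 0.764, 0.645, 0.0]
wrist_force: [-0.8, 0.2, 0.3]
gripper_width: 0.329
finger_force: 30.0
```

Emit:
arm_command --commands '[[[0,0,0,0,0,0],[0,0,0,0,0,0],[0,0,0,0,0,0],[0,0,0,0,0,0],[0,0,-1,0,0,0],[0,0,-3,0,0,0],[0,0,-4,0,0,0],[0,0,-4,0,0,0]]]' --gripper 7

```text
clock: 15.65
position: [0.652, 0.0494, 0.1605]
tool_rot: [-0.0, 0.764, 0.645, -0.0]
wrist_force: [0.4, 0.2, 0.4]
gripper_width: 0.731
finger_force: 0.0
```

Emit:
arm_command --commands '[[[-4,-2.5,0,0,0,0],[-4,-2.8,0,0,0,0],[-4,-2.8,0,0,0,0],[-4,-2.8,0,0,0,0],[-4,-2.8,0,0,0,0],[-2,-1.6,0,0,0,0],[0,0,0,0,0,0],[0,0,0,0,0,0]]]'

```text
clock: 16.45
position: [0.4647, -0.1421, 0.1594]
tool_rot: [0.001, 0.765, 0.644, 0.0]
wrist_force: [1.2, -0.2, -0.1]
gripper_width: 0.736
finger_force: 0.0
```

```bash
python3 - <<'E'
from h import *
d,W=look('wrist'); W[W[...,2]>.09]=np.nan
print('green',meas(W,np.array((.4645,-.1418)),.058))
p,M,s=tool(); print(s['clock'],p,go(.4645,-.1418,.03))
d,W=look('top'); np.savez('/tmp/top2',img=d['img'],W=W)
for k,c,h in (('red',(.6517,.0432),.057),('yellow',(.641,-.018),.065),('brown',(.663,.102),.049),('white',(.609,-.203),.089)): print(k,meas(W,np.array(c),h,.015))
E
```

```text
green (array([ 0.4653, -0.1412,  0.4652, -0.142 ,  0.0595]), 565, 211)
16.5 [ 0.46502946 -0.14160677  0.15919807] [-0.03 -0.07 12.92]
red (array([0.6502, 0.044 , 0.6513, 0.0446, 0.0609]), 119, 28)
yellow (array([ 0.6406, -0.0164,  0.6414, -0.0163,  0.0686]), 115, 38)
brown (array([0.662 , 0.1015, 0.6636, 0.1027, 0.0533]), 130, 23)
white (array([ 0.612 , -0.2045,     nan,     nan,  0.0929]), 53, 3)
```

Emit:
arm_command --commands '[[[0,-0.05,2,0,0,0],[0,0,4,0,0,0],[0,0,4,0,0,0],[0,0,2,0,0,0],[0,0,0.9,0,0,0],[0,0,0,0,0,0],[0,0,0,0,0,0],[0,0,0,0,0,0]]]'

```text
clock: 17.35
position: [0.4646, -0.1417, 0.0307]
tool_rot: [0.001, 0.764, 0.645, 0.0]
wrist_force: [0.3, 0.2, 0.3]
gripper_width: 0.738
finger_force: 0.0
```

Emit:
arm_command --commands '[[[0,0,0,0,0,0],[0,0,0,0,0,0],[0,0,0,0,0,0],[0,0,0,0,0,0],[0,0,0,0,0,0],[0,0,0,0,0,0],[0,0,0,0,0,0],[0,0,0,0,0,0]]]' --gripper 2.5

```text
clock: 18.15
position: [0.4639, -0.1416, 0.0296]
tool_rot: [0.0, 0.764, 0.645, 0.0]
wrist_force: [0.0, -0.3, 1.5]
gripper_width: 0.334
finger_force: 30.0
```

Emit:
arm_command --commands '[[[0,0,-1,0,0,0],[0,0,-3,0,0,0],[0,0,-3.5,0,0,0],[0,0,-3.5,0,0,0],[0,0,-2.5,0,0,0],[0,0,-1,0,0,0],[0,0,0,0,0,0],[0,0,0,0,0,0]]]'

```text
clock: 18.95
position: [0.4635, -0.1414, 0.1738]
tool_rot: [-0.001, 0.764, 0.645, -0.0]
wrist_force: [-0.8, 0.2, -1.8]
gripper_width: 0.332
finger_force: 30.0
```

```bash
cat >> h.py <<'E'
def held(W):
    p,M,s=tool(); L=(W-p)@M
    m=(abs(L[...,1])<.006)&(abs(L[...,0])<.03)&(abs(L[...,2])<.012)
    return np.percentile(L[m][:,0],90)-.016   # along-row offset of the held barrel's axis
E
python3 - <<'E'
from h import *
d,W=look('wrist')
p,M,s=tool(); print(s['clock'],p,s['gripper_width'],'off',held(W),go(.6303,-.0788))
E
```

```text
19.0 [ 0.46337114 -0.14140774  0.17343299] 0.3306550140468254 off 0.000153006621365602 [ 8.98 15.4  -0.03]
```

Emit:
arm_command --commands '[[[1.5,2.5,0,0,0,0],[2,3.5,0,0,0,0],[2,3.5,0,0,0,0],[2,3.5,0,0,0,0],[1.5,2.4,0,0,0,0],[0,0,0,0,0,0],[0,0,0,0,0,0],[0,0,0,0,0,0]]]'

```text
clock: 19.8
position: [0.6298, -0.079, 0.1736]
tool_rot: [-0.001, 0.764, 0.645, -0.001]
wrist_force: [-0.4, 0.5, -1.5]
gripper_width: 0.331
finger_force: 30.0
```

```bash
python3 - <<'E'
from h import *
d,W=look('wrist')
p,M,s=tool(); print(s['clock'],p,'off',held(W),go(.6303,-.0788,.045))
E
```

```text
19.85 [ 0.62990432 -0.0792146   0.17403471] off 0.00023466069510802087 [ 0.05  0.05 12.9 ]
```

Emit:
arm_command --commands '[[[0.05,0.05,2,0,0,0],[0,0,3.5,0,0,0],[0,0,3.5,0,0,0],[0,0,2.5,0,0,0],[0,0,1,0,0,0],[0,0,0,0,0,0],[0,0,0,0,0,0],[0,0,0,0,0,0]]]'

```text
clock: 20.65
position: [0.632, -0.0786, 0.0512]
tool_rot: [0.001, 0.764, 0.645, 0.001]
wrist_force: [0.2, 0.8, -1.5]
gripper_width: 0.333
finger_force: 30.0
```

Emit:
arm_command --commands '[[[0,0,0.2,0,0,0],[0,0,0.15,0,0,0],[0,0,0,0,0,0],[0,0,0,0,0,0],[0,0,0,0,0,0],[0,0,0,0,0,0],[0,0,0,0,0,0],[0,0,0,0,0,0]]]'

```text
clock: 21.45
position: [0.6314, -0.0784, 0.0461]
tool_rot: [-0.0, 0.764, 0.645, 0.0]
wrist_force: [0.1, 0.1, -1.0]
gripper_width: 0.335
finger_force: 30.0
```

Emit:
arm_command --commands '[[[0,-0.1,0.1,0,0,0],[0,0,0,0,0,0],[0,0,0,0,0,0],[0,0,0,0,0,0],[0,0,0,0,0,0],[0,0,0,0,0,0],[0,0,0,0,0,0],[0,0,0,0,0,0]]]'

```text
clock: 22.25
position: [0.6305, -0.0782, 0.0451]
tool_rot: [-0.0, 0.764, 0.645, 0.0]
wrist_force: [0.3, 0.1, -1.5]
gripper_width: 0.331
finger_force: 30.0
```

Emit:
arm_command --commands '[[[0,0,0,0,0,0],[0,0,0,0,0,0],[0,0,0,0,0,0],[0,0,0,0,0,0],[0,0,-1,0,0,0],[0,0,-3,0,0,0],[0,0,-4.5,0,0,0],[0,0,-4.5,0,0,0]]]' --gripper 7

```text
clock: 23.05
position: [0.6301, -0.0782, 0.177]
tool_rot: [-0.0, 0.764, 0.645, -0.0]
wrist_force: [0.4, 0.6, 0.5]
gripper_width: 0.732
finger_force: 0.0
```

```bash
python3 - <<'E'
from h import *
d,W=look('wrist'); W[W[...,2]>.09]=np.nan
print('green',meas(W,np.array((.6303,-.0788)),.073,.015))
p,M,s=tool(); print(s['clock'],p,go(.4625,.3235))
E
```

```text
green (array([ 0.6314, -0.0776,  0.6312, -0.0785,  0.0746]), 560, 210)
23.1 [ 0.63268877 -0.07862468  0.18504383] [ 36.78 -23.53  -0.25]
```

Emit:
arm_command --commands '[[[3.5,-2.2,0,0,0,0],[4,-2.6,0,0,0,0],[4,-2.6,0,0,0,0],[4,-2.6,0,0,0,0],[4,-2.6,0,0,0,0],[4,-2.6,0,0,0,0],[4,-2.6,0,0,0,0],[4,-2.6,0,0,0,0]]]'

```text
clock: 23.9
position: [0.4814, 0.2682, 0.1759]
tool_rot: [0.0, 0.764, 0.645, 0.001]
wrist_force: [0.5, 0.3, 0.2]
gripper_width: 0.736
finger_force: 0.0
```

Emit:
arm_command --commands '[[[3.2,-1.9,0,0,0,0],[2,-1,0,0,0,0],[0,0,0,0,0,0],[0,0,0,0,0,0],[0,0,0,0,0,0],[0,0,0,0,0,0],[0,0,0,0,0,0],[0,0,0,0,0,0]]]'

```text
clock: 24.7
position: [0.4628, 0.3222, 0.1752]
tool_rot: [-0.0, 0.765, 0.645, 0.0]
wrist_force: [-0.1, -0.4, -0.5]
gripper_width: 0.737
finger_force: 0.0
```

```bash
python3 - <<'E'
from h import *
d,W=look('wrist'); W[W[...,2]>.1]=np.nan
print('blue',meas(W,np.array((.4628,.3235)),.066))
p,M,s=tool(); print(s['clock'],p,go(.4627,.3235,.034))
E
```

```text
blue (array([0.4639, 0.3245, 0.4637, 0.3237, 0.0676]), 476, 238)
24.75 [0.46270759 0.32234451 0.17515485] [ 0.11 -0.02 14.12]
```

Emit:
arm_command --commands '[[[0.13,0,2.5,0,0,0],[0,0,4,0,0,0],[0,0,4,0,0,0],[0,0,2.5,0,0,0],[0,0,1.1,0,0,0],[0,0,0,0,0,0],[0,0,0,0,0,0],[0,0,0,0,0,0]]]'

```text
clock: 25.55
position: [0.4633, 0.3244, 0.0356]
tool_rot: [0.0, 0.764, 0.645, 0.001]
wrist_force: [-0.1, 0.5, -0.4]
gripper_width: 0.739
finger_force: 0.0
```

Emit:
arm_command --commands '[[[0,0,0,0,0,0],[0,0,0,0,0,0],[0,0,0,0,0,0],[0,0,0,0,0,0],[0,0,0,0,0,0],[0,0,0,0,0,0],[0,0,0,0,0,0],[0,0,0,0,0,0]]]' --gripper 2.5

```text
clock: 26.35
position: [0.4627, 0.324, 0.0342]
tool_rot: [-0.0, 0.764, 0.645, 0.0]
wrist_force: [-0.1, 0.1, 0.9]
gripper_width: 0.331
finger_force: 30.0
```

Emit:
arm_command --commands '[[[0,0,-1,0,0,0],[0,0,-3,0,0,0],[0,0,-3.5,0,0,0],[0,0,-3.5,0,0,0],[0,0,-3,0,0,0],[0,0,-1.5,0,0,0],[0,0,0,0,0,0],[0,0,0,0,0,0]]]'

```text
clock: 27.15
position: [0.4623, 0.3238, 0.1889]
tool_rot: [-0.0, 0.764, 0.645, -0.0]
wrist_force: [0.3, 0.0, -1.3]
gripper_width: 0.331
finger_force: 30.0
```

```bash
python3 - <<'E'
from h import *
d,W=look('wrist')
p,M,s=tool(); print(s['clock'],p,s['gripper_width'],'off',held(W),go(.6196,-.1398))
E
```

```text
27.2 [0.46223737 0.3237295  0.18834769] 0.3294711043336369 off 0.00031996173576820386 [-4.305e+01  2.331e+01  1.000e-02]
```

Emit:
arm_command --commands '[[[-3.5,1.9,0,0,0,0],[-4.2,2.3,0,0,0,0],[-4.2,2.3,0,0,0,0],[-4.2,2.3,0,0,0,0],[-4.2,2.3,0,0,0,0],[-4.2,2.3,0,0,0,0],[-4.2,2.3,0,0,0,0],[-4.2,2.3,0,0,0,0]]]'

```text
clock: 28.0
position: [0.5847, -0.0325, 0.1877]
tool_rot: [-0.001, 0.764, 0.645, -0.001]
wrist_force: [0.7, 0.5, -2.3]
gripper_width: 0.332
finger_force: 30.0
```

Emit:
arm_command --commands '[[[-4,2.1,0,0,0,0],[-3.5,1.8,0,0,0,0],[-2.6,1.4,0,0,0,0],[0,0,0,0,0,0],[0,0,0,0,0,0],[0,0,0,0,0,0],[0,0,0,0,0,0],[0,0,0,0,0,0]]]'

```text
clock: 28.8
position: [0.62, -0.1381, 0.1891]
tool_rot: [-0.0, 0.764, 0.645, 0.0]
wrist_force: [-0.4, 0.6, -2.4]
gripper_width: 0.331
finger_force: 30.0
```

```bash
python3 - <<'E'
from h import *
d,W=look('wrist')
p,M,s=tool(); print(s['clock'],p,'off',held(W),go(.6196,-.1398,.0495))
E
```

```text
28.85 [ 0.62000473 -0.13826507  0.18921609] off 0.00029314309515323864 [-1.600e-01 -1.000e-02  1.397e+01]
```

Emit:
arm_command --commands '[[[-0.18,0,2,0,0,0],[0,0,3.5,0,0,0],[0,0,4,0,0,0],[0,0,2.5,0,0,0],[0,0,1.3,0,0,0],[0,0,0.2,0,0,0],[0,0,0,0,0,0],[0,0,0,0,0,0]]]'

```text
clock: 29.65
position: [0.6205, -0.1409, 0.0556]
tool_rot: [0.001, 0.764, 0.645, 0.001]
wrist_force: [-0.4, 0.8, -1.2]
gripper_width: 0.33
finger_force: 30.0
```

Emit:
arm_command --commands '[[[0,-0.05,0.2,0,0,0],[0,0,0.1,0,0,0],[0,0,0,0,0,0],[0,0,0,0,0,0],[0,0,0,0,0,0],[0,0,0,0,0,0],[0,0,0,0,0,0],[0,0,0,0,0,0]]]'

```text
clock: 30.45
position: [0.6192, -0.1407, 0.0511]
tool_rot: [-0.0, 0.764, 0.645, 0.0]
wrist_force: [0.1, -0.2, -1.3]
gripper_width: 0.333
finger_force: 30.0
```

Emit:
arm_command --commands '[[[0.1,0.03,0.13,0,0,0],[0,0,0,0,0,0],[0,0,0,0,0,0],[0,0,0,0,0,0],[0,0,0,0,0,0],[0,0,0,0,0,0],[0,0,0,0,0,0],[0,0,0,0,0,0]]]'

```text
clock: 31.25
position: [0.6197, -0.1398, 0.0498]
tool_rot: [-0.0, 0.764, 0.645, 0.0]
wrist_force: [-0.1, -0.0, -1.6]
gripper_width: 0.335
finger_force: 30.0
```

Emit:
arm_command --commands '[[[0,0,0,0,0,0],[0,0,0,0,0,0],[0,0,0,0,0,0],[0,0,0,0,0,0],[0,0,-1,0,0,0],[0,0,-3,0,0,0],[0,0,-4.5,0,0,0],[0,0,-4.5,0,0,0]]]' --gripper 7

```text
clock: 32.05
position: [0.6194, -0.1397, 0.1817]
tool_rot: [-0.0, 0.764, 0.645, -0.0]
wrist_force: [0.3, -0.7, -0.1]
gripper_width: 0.733
finger_force: 0.0
```

Emit:
arm_command --commands '[[[0,-2,-1,0,0,0],[0,-4,0,0,0,0],[0,-4,0,0,0,0],[0,-4,0,0,0,0],[0,-2,0,0,0,0],[0,0,0,0,0,0],[0,0,0,0,0,0],[0,0,0,0,0,0]]]'

```text
clock: 32.85
position: [0.4632, -0.1132, 0.1901]
tool_rot: [0.001, 0.764, 0.645, 0.0]
wrist_force: [0.4, 0.5, 0.6]
gripper_width: 0.735
finger_force: 0.0
```

```bash
python3 - <<'E'
from h import *
for n in ('top','side'):
    d,W=look(n,n+'9.png')
    for k,c,h in (('brown',(.663,.102),.049),('red',(.6517,.0432),.057),('yellow',(.641,-.018),.065),('green',(.6303,-.0788),.073),('blue',(.6196,-.1398),.081),('white',(.609,-.203),.089)): print(n,k,meas(W,np.array(c),h,.015))
    i=cv2.imread(f'pics/{n}9.png'); i=i[120:230,190:410] if n=='top' else i[130:280,240:400]; cv2.imwrite(f'pics/{n}9c.png',cv2.resize(i,None,fx=3.5,fy=3.5))
E
```

```text
top brown (array([0.662 , 0.1018, 0.6636, 0.1025, 0.0529]), 124, 20)
top red (array([0.6503, 0.0437, 0.6514, 0.0442, 0.0605]), 126, 28)
top yellow (array([ 0.6401, -0.0167,  0.6415, -0.0165,  0.0687]), 119, 39)
top green (array([ 0.6292, -0.0771,  0.6308, -0.0775,  0.0758]), 107, 55)
top blue (array([ 0.6249, -0.143 ,     nan,     nan,  0.0863]), 9, 0)
top white (array([ 0.6103, -0.2023,     nan,     nan,  0.0924]), 71, 4)
side brown (array([0.6619, 0.1072,    nan,    nan, 0.0515]), 11, 0)
side red (array([0.6445, 0.0449,    nan,    nan, 0.0582]), 10, 8)
side yellow (array([ 0.6351, -0.0244,  0.6408, -0.0181,  0.0627]), 7, 80)
side green (array([ 0.628 , -0.0806,  0.63  , -0.0791,  0.0749]), 44, 110)
side blue (array([ 0.6178, -0.142 ,  0.6195, -0.1407,  0.0821]), 43, 138)
side white (array([ 0.6077, -0.2054,  0.6086, -0.2042,  0.0892]), 42, 170)
```

View pics/top9c.png

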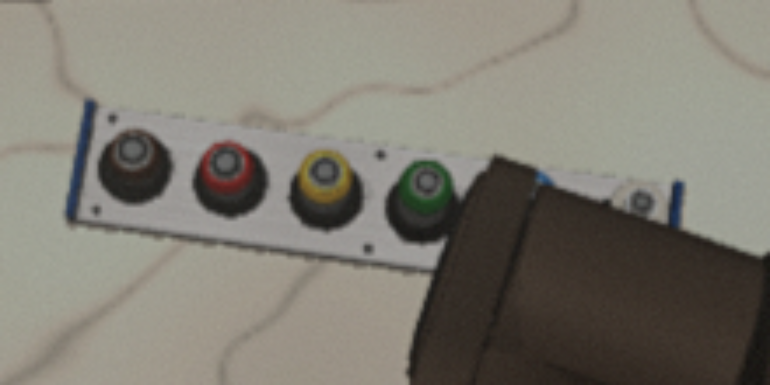

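View pics/side9c.png

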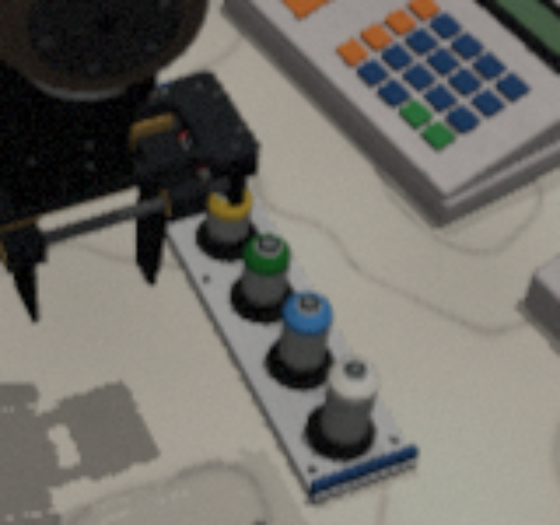

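The top crop shows brown, red, yellow and green standing at (135,150), (228,162), (325,172) and (427,182). The side crop shows yellow, green, blue (307,310) and white (354,378) upright on their pads. Each measures within about 1–2 mm of its pad centre, the end two have not moved, and the gripper is clear.

```bash
python3 -c "
from bench import bot
print(bot.close_job())"
```

```text
the job is handed in; nothing more can be done
None
```

The row now rises brown, red, yellow, green, blue, white, and the job is handed in at about 33 s of the 99 s allowed: the four I placed measure within about 1–2 mm of their pad centres, all six stand upright, and the two end objectives measure unmoved.

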